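Fit the vee rest on the bench stand

TASK

Fit the orange vee rest onto the upright stub of the bench stand: turn it so that the window in its tube faces the same way as the red spring button, slide it down until it is fully home on the base plate and the button has popped out through the window, then let go of it. Leave the blue flat rest where it stands.

Things in the scene. Friction and masses are not known exactly. Their poses are not given: they have to be found in the camera images.
- vee_rest: Rest to fit, upright and loose, 0.25 kg: aluminium tube (outer dia 35, bore 28, 85 mm long, open foot) under an ORANGE head with a V groove. Head 64 (x) by 36 mm (y: grip across, sides flat), 85-113 mm above the foot, cheeks at its x ends to 126. Black-edged window on the -x side: 17 mm wide, 10-36 mm above the foot; a black nose on the head juts 8 mm on that side. Origin: centre of the foot; z up.
- flat_rest: Second rest, to be left alone, upright and loose: same tube (outer dia 35 mm), window and black nose, but a BLUE head 64 x 36 mm, 85 to 125 mm above the foot, with a flat black rubber pad on top. Origin: centre of the tube's foot; z up.
- stand: Fixed dark plate 90 x 90 x 12 mm with a round steel stub, dia 24, in its middle, up to 82 mm above the bench; the top 20 mm taper to dia 8 and lead a tube on. The red button juts 9 mm from the stub's -x side; a yellow line on the plate points that way. Rest home: foot on the plate (12 mm up), its -x the way of the stand's -x within 10 degrees. Origin: on the stub's axis, underside of the plate; z up.
- button (a joint): Red spring button on the stub, 8 mm wide, 28 to 46 mm above the bench. 0 = fully out; grows (m) as it is pressed in, to 0.0105. Its sloping top lets the tube's foot press it in as the tube comes down (a push of about 5 to 10 N on the rest); in the window it springs out again and its square underside holds the tube.

How it is judged:
By the outcome, as a careful person would: the job done as asked, in the order asked, and still so for the second after the job is handed in, with the robot touching nothing.
It also fails if it takes over 42 s, if anything falls off the work surface, if the arm or the gripper's body presses on something with over 40 N, if the wrist force passes 120 N, or if a joint passes its speed limit or range.

ROBOT

A 6-joint arm with a two-finger parallel gripper is mounted at the origin on a cart in front of the work surface, level with it; the furniture and walls round the work are solid. World frame = base frame: x ahead of the robot, y to its left, z up, the work surface at z = 0. Lengths are in m, angles in degrees, forces in N, time in s.
With the tool pointing down it reaches from about 0.425 to 0.95 m from the base axis. Payload 14.7 kg.
Tool frame: the origin (TCP) lies midway between the tips of the shut fingers; the grasp point (between the pads) lies behind it (env.tcp_to_grasp is the z of the grasp point in the tool frame, in m); z points along the fingers, y is the line along which they close (so a half turn about z gives the same grasp; the last joint's range is limited). The gripper opens to 85 mm and grips with 20 to 120 N. Pads are 22 mm wide; open, the fingers measure 114 mm over their backs; the gripper's body (76 mm by 85 mm) begins 54 mm behind the grasp point. The pads swing forward as they close: fully open they stand 13 mm farther back than shut.
Start: joints at [67.517, 27.513, 91.461, -0, 61.026, -2.67], TCP at [0.22, 0.612, 0.231] pointing down, gripper open.
Joint ranges: [-157.49, 157.49], [-46.99, 117.5], [13.45, 153.17], [-89.5, 269.5], [5.16, 153.95], [-167.48, 167.48]. Speed limits (degrees/s): [108.29, 108.29, 136.94, 172.46, 172.46, 172.46].

INTERFACE

Orientations are given as a 3x3 rotation matrix whose columns are the frame's x, y, z axes.
In Python, from bench import status, eyes, ticket, env gives the robot as it stands.
- The arm moves only by the shell command python3 -m jog 'ROWS' [OPENING] [FORCE]. ROWS is a JSON object of lists of equal length, an entry for each row: "offset": the shift along the tool's x, y, z in mm, a list of three; "rot": the turn, a rotation vector about the tool's x, y, z in rad, a list of three. A call has 1 to 5 rows; each row is the pose to reach, as a shift and turn from the pose commanded when the call began, along the tool's axes at that moment; what a row does not reach only later rows make up. A row lasts 1/10 s, in which the tool goes at most 50 mm and 8.59 degrees, less where a joint would pass 70% of its speed; a pose out of reach is approached as far as the arm can. A call with a gripper value outside its range is refused whole. OPENING is the opening, from 0 (shut) to 1 (fully open), set as the call begins (- or left out, the last holds). The fingers move at their own pace and stop on an object; FORCE is the grip in N (left out, the last holds). Time passes only in rows, so rows that repeat a pose let the fingers close. It gives the time, the measured TCP pose, the force, the opening and the grip force at its end, in the units of the state.
- status.state(): the state, without advancing time (a new reading comes with each control period).
- eyes.capture(name): name is "scene" or "top" or "wrist"; returns the picture (384x512x3 uint8, red, green, blue); there is no depth.
- eyes.camera_model(name): a dict with "fx", "fy", "cx", "cy" (pixels), "k1" (the pictures are not rectified: a ray, as slopes to the right and down, at radius r is drawn at 1 + k1 r^2 times it, then the intrinsics apply), "extrinsics" (4x4, takes a point from world to camera coordinates). Camera axes: x right, y down, z forward; pixel columns grow to the right and rows downward; lengths in m; the calibration is good to about 2 mm. A picture is of the moment at which its call begins: read the wrist's pose just before it. camera_model takes no time and is no camera call; for the wrist camera it gives the pose at the moment of the call.
- ticket.close_job(): hands the job in; it is judged then, once.
The state is a dict: "t": time; "joints": joint angles; "joint_velocities": joint speeds; "effort": joint torques, N m; "tool_pos": TCP position; "orientation": TCP orientation; "contact_force": force on the tool from outside, world axes, zero at the start; "ft_torque": the same for the moment, N m; "finger_gap": finger opening in m; "finger_force": force on a finger pad.
Only numpy, scipy, OpenCV 4.12 (cv2) and the standard library are available. Lean on these libraries where they do the work, as an engineer would, in place of code of your own. Each camera call takes 0.05 s, during which the arm holds its last target. There are 200 camera calls.

## Working session

There is one attempt and no reset: what is moved stays moved. The work goes in short steps, Python scripts to look and compute and a shell command to move; the robot and the scene stay as the last step left them, time stands still between calls to the robot, and variables do not carry over. Pictures are saved under pics/ and viewed, at most 10 in all, crops included, and the job is handed in when it is done.

```bash
ls; mkdir -p pics
python3 - <<'E'
from bench import status, eyes, ticket, env
import cv2,numpy as np
s=status.state();print(s['t'],s['tool_pos'],np.round(s['orientation'],3).tolist(),s['finger_gap'],env.tcp_to_grasp)
for n in("scene","top"):
    im=eyes.capture(n);cv2.imwrite(f"pics/{n}0.png",im[:,:,::-1])
    m=eyes.camera_model(n);print(n,{k:(np.round(v,4).tolist()) for k,v in m.items()})
E
```

```text
pics
0.0 [0.22013148 0.61113627 0.23065714] [[-0.941, 0.339, -0.0], [0.339, 0.941, -0.001], [0.0, -0.001, -1.0]] 0.08528375248485769 -0.0187
scene {'fx': 412.7736, 'fy': 412.7736, 'cx': 249.8246, 'cy': 185.6189, 'k1': -0.002, 'extrinsics': [[-0.7004, -0.7137, -0.0136, 0.3532], [-0.3616, 0.3711, -0.8553, 0.2042], [0.6154, -0.5941, -0.5179, 0.7997], [0.0, 0.0, 0.0, 1.0]]}
top {'fx': 373.5344, 'fy': 373.5344, 'cx': 257.6491, 'cy': 185.3164, 'k1': -0.0041, 'extrinsics': [[-0.0036, -1.0, 0.0012, 0.014], [-0.9965, 0.0034, -0.0838, 0.4762], [0.0838, -0.0015, -0.9965, 0.9201], [0.0, 0.0, 0.0, 1.0]]}
```

View pics/scene0.png

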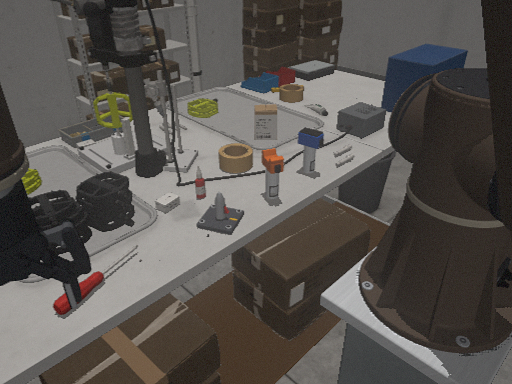

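View pics/top0.png

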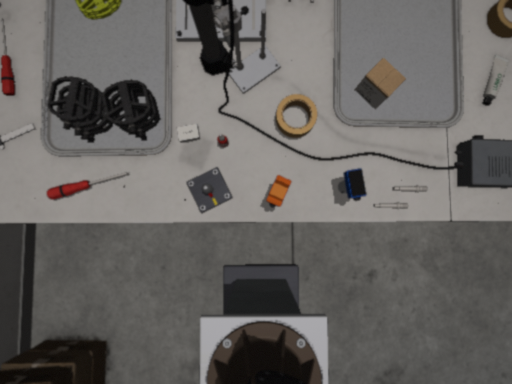

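The stand is at about (210,190) in the top view, with its yellow line pointing down. The orange rest is at (279,191) with its black nose at about (271,206), and the blue rest is at (355,184). A tall post stands near (210,40). Next I'll measure these.

```bash
cat > h.py <<'E'
from bench import status, eyes, ticket, env
import cv2,numpy as np
def ray(m,uv):
    q=np.array([(uv[0]-m['cx'])/m['fx'],(uv[1]-m['cy'])/m['fy']]);p=q.copy()
    for _ in range(5): p=q/(1+m['k1']*(p@p))
    T=np.array(m['extrinsics']);R=T[:3,:3]
    return -R.T@T[:3,3], R.T@np.array([p[0],p[1],1])
def onz(m,uv,z):
    c,d=ray(m,uv);return c+d*(z-c[2])/d[2]
def blobs(im,name,box=None,amin=3):
    h=cv2.cvtColor(im,cv2.COLOR_RGB2HSV);H,S,V=cv2.split(h)
    k={'orange':(H>4)&(H<14)&(S>150)&(V>90),'yellow':(H>18)&(H<33)&(S>130)&(V>80),'red':((H<4)|(H>174))&(S>150)&(V>60),
       'dark':(V<75)&(S<110),'blue':(H>105)&(H<125)&(S>120)}[name].astype(np.uint8)
    if box is not None:
        b=np.zeros_like(k);x0,y0,x1,y1=box;b[y0:y1,x0:x1]=1;k&=b
    cs,_=cv2.findContours(k,cv2.RETR_EXTERNAL,cv2.CHAIN_APPROX_NONE)
    return sorted([c for c in cs if len(c)>=amin],key=cv2.contourArea,reverse=True)
def cen(c): return c.reshape(-1,2).mean(0)
E
python3 - <<'E'
from h import *
im=cv2.imread('pics/top0.png')[:,:,::-1].copy();m=eyes.camera_model('top')
for n,box,z in(('orange',(255,165,305,215),.118),('dark',(180,160,240,215),.012),('dark',(260,195,280,215),.1),('yellow',(180,160,240,215),.012),('red',(195,170,225,215),.04)):
    for c in blobs(im,n,box)[:2]:
        r=cv2.minAreaRect(c);print(n,r)
        print('  c',onz(m,r[0],z).round(4),[onz(m,p,z)[:2].round(4).tolist() for p in cv2.boxPoints(r)])
a=cv2.resize(im[155:220,175:305],None,fx=6,fy=6,interpolation=cv2.INTER_CUBIC)
cv2.imwrite('pics/c1.png',a[:,:,::-1])
E
```

```text
orange ((278.04364013671875, 190.56964111328125), (14.773128509521484, 28.26956558227539), 24.227745056152344)
  c [ 0.456  -0.0334  0.118 ] [[0.4339, -0.005], [0.492, -0.0315], [0.4782, -0.0618], [0.4202, -0.0352]]
orange ((275.2500305175781, 188.25001525878906), (0.7071067094802856, 4.242640495300293), 45.0)
  c [ 0.4612 -0.0271  0.118 ] [[0.4584, -0.0231], [0.4652, -0.03], [0.464, -0.0311], [0.4573, -0.0243]]
dark ((209.10003662109375, 189.70001220703125), (33.541019439697266, 33.541019439697266), 63.43495178222656)
  c [0.4662 0.1355 0.012 ] [[0.4855, 0.1928], [0.5236, 0.1168], [0.447, 0.0784], [0.4093, 0.154]]
dark ((271.0517272949219, 205.62069702148438), (5.756555557250977, 3.3425159454345703), 21.801410675048828)
  c [ 0.4227 -0.0181  0.1   ] [[0.4216, -0.0105], [0.4287, -0.0134], [0.4238, -0.0256], [0.4167, -0.0227]]
yellow ((214.30003356933594, 201.10003662109375), (6.708203315734863, 2.2360680103302), 63.43495178222656)
  c [0.4372 0.1221 0.012 ] [[0.4436, 0.1285], [0.4461, 0.1234], [0.4309, 0.1158], [0.4284, 0.1208]]
red ((210.25, 194.24998474121094), (3.535533905029297, 2.8284268379211426), 45.0)
  c [0.4529 0.129  0.04  ] [[0.4536, 0.1345], [0.4585, 0.1296], [0.4523, 0.1234], [0.4474, 0.1283]]
```

View pics/c1.png

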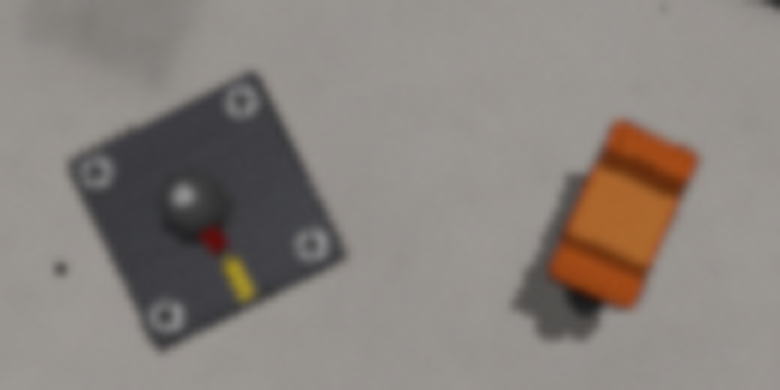

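The vee rest is at about (0.456, −0.033) with its nose toward 155.5°. The stand is at (0.466, 0.135) with its button toward about 206.5°. I'll move above the rest, bowing outward to stay within reach.

```bash
python3 -m jog '{"offset":[[-38,-32,0],[-76,-64,0],[-114,-96,0],[-152,-128,0],[-190,-160,0]],"rot":[[0,0,0],[0,0,0],[0,0,0],[0,0,0],[0,0,0]]}' 1
python3 -m jog '{"offset":[[-42,-35,0],[-84,-71,0],[-108,-113,0],[-132,-155,0],[-156,-197,0]],"rot":[[0,0,0],[0,0,0],[0,0,0],[0,0,0],[0,0,0]]}'
python3 -m jog '{"offset":[[-24,-42,0],[-47,-85,0],[-71,-127,0],[-94,-169,0],[-94,-169,0]],"rot":[[0,0,0.02],[0,0,0.04],[0,0,0.06],[0,0,0.08],[0,0,0.08]]}'
python3 - <<'E'
from h import *
s=status.state();print(s['t'],s['tool_pos'],np.round(s['orientation'],3).tolist(),s['joints'])
m=eyes.camera_model('wrist');im=eyes.capture('wrist');cv2.imwrite('pics/w1.png',im[:,:,::-1])
T=np.array(m['extrinsics']);print((-T[:3,:3].T@T[:3,3]).round(3),T[:3,:3].round(2).tolist(),m['fx'])
for c in blobs(im,'orange',None,20)[:3]: r=cv2.minAreaRect(c);print(r,onz(m,r[0],.12).round(4),[onz(m,p,.12)[:2].round(4).tolist() for p in cv2.boxPoints(r)])
E
```

```text
t: 0.6
tool_pos: [0.3452, 0.3947, 0.2311]
orientation: [[-0.941, 0.339, -0.0], [0.339, 0.941, -0.0], [0.0, -0.0, -1.0]]
contact_force: [1.0, 0.2, -0.1]
finger_gap: 0.0854
finger_force: 0.0
t: 1.1
tool_pos: [0.4239, 0.161, 0.2312]
orientation: [[-0.941, 0.339, -0.0], [0.339, 0.941, -0.0], [0.0, -0.0, -1.0]]
contact_force: [0.4, 0.5, -0.3]
finger_gap: 0.0853
finger_force: 0.0
t: 1.6
tool_pos: [0.4559, -0.0329, 0.2313]
orientation: [[-0.908, 0.418, 0.001], [0.418, 0.908, -0.001], [-0.001, -0.001, -1.0]]
contact_force: [0.0, 0.4, -0.3]
finger_gap: 0.0855
finger_force: 0.0
1.6 [ 0.45590493 -0.03285968  0.23129927] [[-0.908, 0.418, 0.001], [0.418, 0.908, -0.001], [-0.001, -0.001, -1.0]] [-7.87617089e+00  1.20214282e+01  1.15789356e+02 -7.33828878e-02
  5.21422616e+01 -7.31054451e+01]
[ 0.381 -0.     0.373] [[0.42, 0.91, -0.0], [0.86, -0.4, 0.31], [0.29, -0.13, -0.95]] 333.6501954487788
((252.5, 203.0), (56.0, 41.0), 90.0) [ 0.4627 -0.0377  0.12  ] [[0.4349, -0.0426], [0.4483, -0.0134], [0.4922, -0.0326], [0.478, -0.0634]]
((252.0, 161.0), (42.0, 18.0), 0.0) [ 0.4313 -0.0237  0.12  ] [[0.4309, -0.0415], [0.4182, -0.0354], [0.4317, -0.0061], [0.4446, -0.0118]]
```

View pics/w1.png

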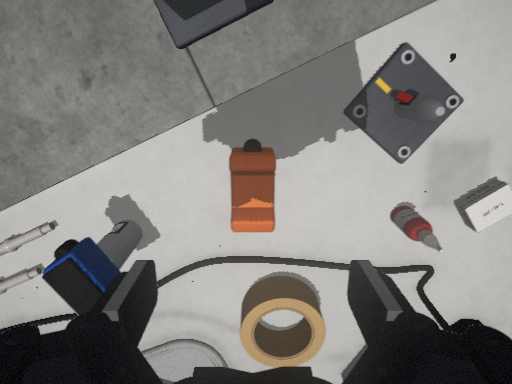

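The wrist view shows the orange head axis vertical in the image, spanning columns 231–274 and rows 148–231, with the nose at (252,147). Yaw is therefore aligned. The stand is at (403,102) with the red button and yellow line toward the upper left. I'll compute the fine offsets and refine the stand from this view.

Run:
```python
from h import *
m=eyes.camera_model('wrist');im=cv2.imread('pics/w1.png')[:,:,::-1].copy()
s=status.state();R=np.array(s['orientation']);p=np.array(s['tool_pos'])
for uv,z in(((252.5,231),.126),((252.5,219),.126),((252.5,150),.113),((252.5,172),.126),((252.5,172),.113)):
    w=onz(m,uv,z);print(uv,z,w.round(4),'tool mm',(R.T@(w-p)*1000).round(1))
c=blobs(im,'dark',(335,35,475,175))[0];r=cv2.minAreaRect(c)
P=np.array([onz(m,q,.012)[:2] for q in cv2.boxPoints(r)]);print(P.round(4).tolist(),P.mean(0))
d=np.diff(P,axis=0);print(np.degrees(np.arctan2(d[:,1],d[:,0])),np.linalg.norm(d,axis=1))
for n,z in(('yellow',.012),('red',.04)):
    c=blobs(im,n,(335,35,475,175))[0];w=onz(m,cen(c),z);d=w[:2]-P.mean(0);print(n,cen(c),w.round(4),np.degrees(np.arctan2(d[1],d[0]))%360)
```

```text
(252.5, 231) 0.126 [ 0.4819 -0.0444  0.126 ] tool mm [-29.9  -1.5 105.2]
(252.5, 219) 0.126 [ 0.4724 -0.0401  0.126 ] tool mm [-19.5  -1.5 105.2]
(252.5, 150) 0.113 [ 0.4241 -0.0179  0.113 ] tool mm [ 33.6  -1.5 118.2]
(252.5, 172) 0.126 [ 0.4373 -0.024   0.126 ] tool mm [ 19.1  -1.5 105.2]
(252.5, 172) 0.113 [ 0.4403 -0.0253  0.113 ] tool mm [ 15.8  -1.5 118.2]
[[0.4598, 0.066], [0.3815, 0.1255], [0.4079, 0.1577], [0.4895, 0.1005]] [0.43469679 0.11239851]
[142.75045579  50.64633425 -35.05101009] [0.09833684 0.04165278 0.09966665]
yellow [382.48484848  85.        ] [0.4356 0.124  0.012 ] 85.74771561627927
red [403.95  96.65] [0.4501 0.13   0.04  ] 48.86256568257195
```

```bash
python3 -m jog '{"offset":[[2,-1.5,45],[2,-1.5,90],[2,-1.5,130],[2,-1.5,151],[2,-1.5,151]],"rot":[[0,0,0],[0,0,0],[0,0,0],[0,0,0],[0,0,0]]}'
python3 -m jog '{"offset":[[0,0,0],[0,0,0],[0,0,0],[0,0,0],[0,0,0]],"rot":[[0,0,0],[0,0,0],[0,0,0],[0,0,0],[0,0,0]]}' 0 60
python3 -m jog '{"offset":[[0,0,0],[0,0,0],[0,0,0],[0,0,0],[0,0,0]],"rot":[[0,0,0],[0,0,0],[0,0,0],[0,0,0],[0,0,0]]}'
```

```text
t: 2.15
tool_pos: [0.4505, -0.0272, 0.0779]
orientation: [[-0.911, 0.412, -0.005], [0.412, 0.911, 0.001], [0.005, -0.001, -1.0]]
contact_force: [0.6, -0.5, 0.1]
finger_gap: 0.0854
finger_force: 0.0
t: 2.65
tool_pos: [0.4533, -0.0288, 0.0815]
orientation: [[-0.911, 0.413, 0.002], [0.413, 0.911, -0.001], [-0.002, 0.0, -1.0]]
contact_force: [-3.1, -4.9, 14.6]
finger_gap: 0.0354
finger_force: 58.1
t: 3.15
tool_pos: [0.4533, -0.0289, 0.0815]
orientation: [[-0.911, 0.413, 0.002], [0.413, 0.911, -0.001], [-0.002, 0.0, -1.0]]
contact_force: [-3.4, -4.8, 13.1]
finger_gap: 0.0351
finger_force: 58.1
```

```bash
python3 -m jog '{"offset":[[0,0,20],[0,0,-10],[0,0,-50],[0,0,-90],[0,0,-120]],"rot":[[0,0,0],[0,0,0],[0,0,0],[0,0,0],[0,0,0]]}' 2>/dev/null | head -0; echo skip
```

```text
skip
```

That call was a mistake: its first row pushed 20 mm down, and I threw away the output. I'll check the state before going on.

Run:
```python
from h import *
s=status.state();print({k:np.round(v,4).tolist() for k,v in s.items() if k!='joint_velocities'})
im=eyes.capture('scene');cv2.imwrite('pics/s2.png',cv2.resize(im[90:270,150:390],None,fx=3,fy=3,interpolation=cv2.INTER_CUBIC)[:,:,::-1])
m=eyes.camera_model('wrist');im=eyes.capture('wrist');cv2.imwrite('pics/w2.png',im[:,:,::-1])
```

```text
{'t': 3.65, 'joints': [-7.4302, 13.9164, 118.134, 0.0009, 47.8147, -73.0285], 'effort': [0.1427, -60.2462, -33.3134, -0.0012, -1.5123, 0.0003], 'tool_pos': [0.453, -0.0285, 0.2032], 'orientation': [[-0.9107, 0.4131, 0.0023], [0.4131, 0.9107, -0.0003], [-0.0022, 0.0007, -1.0]], 'contact_force': [0.7624, 0.0098, -3.2172], 'ft_torque': [0.0138, -0.0368, 0.0102], 'finger_force': 62.5263, 'finger_gap': 0.0356}
```

View pics/s2.png

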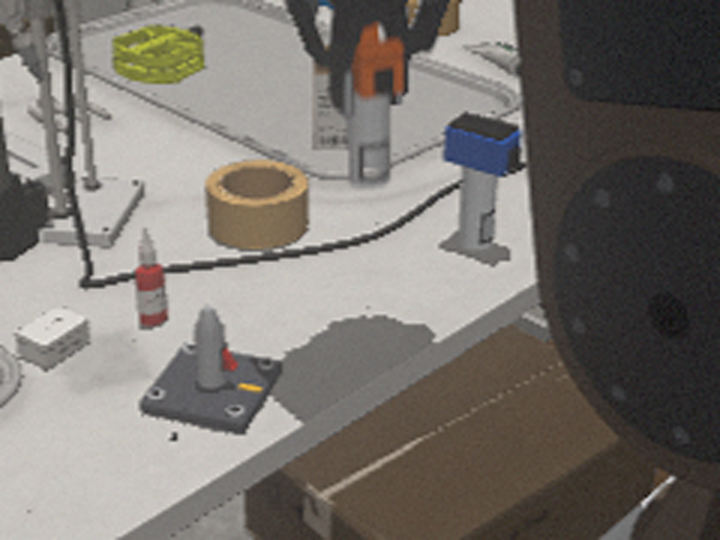

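View pics/w2.png

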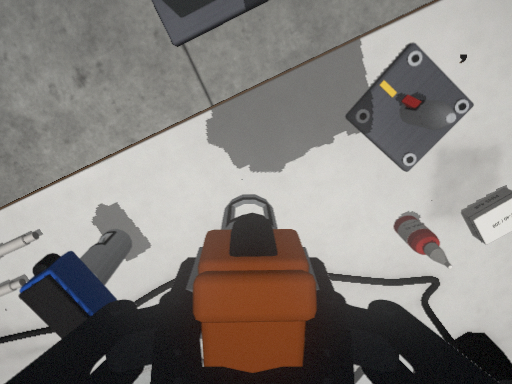

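The rest is held straight, with the head centred at column 252 and the tube vertical, and nothing is disturbed. In the wrist view the plate bolts are at (415,58), (462,106), (409,159) and (363,116), and the stub tip is at about (451,118).

Run:
```python
from h import *
m=eyes.camera_model('wrist');im=cv2.imread('pics/w2.png')[:,:,::-1].copy()
P=np.array([onz(m,q,.013)[:2] for q in((415,58),(462,106),(409,159),(363,116))]);print(P.round(4).tolist(),'centre',P.mean(0))
Q=np.array([onz(m,q,.012)[:2] for q in((413,43),(473,104),(405,171),(346,117))]);print('corners c',Q.mean(0))
for A in(P,Q):
    d=np.roll(A,-1,0)-A;print(np.degrees(np.arctan2(d[:,1],d[:,0]))%90,np.linalg.norm(d,axis=1))
c0=(P.mean(0)+Q.mean(0))/2
for n,z in(('yellow',.012),('red',.042)):
    c=blobs(im,n,(340,35,475,175))[0];w=onz(m,cen(c),z);d=w[:2]-c0;print(n,w.round(4),np.degrees(np.arctan2(d[1],d[0]))%360)
print('tip',onz(m,(451,118),.082))
mt=eyes.camera_model('top');a=(175,155)
T=np.array([onz(mt,(u/6+175-.4,v/6+155-.4),.013)[:2] for u,v in((96,172),(242,102),(312,245),(166,317))]);print('top bolts',T.mean(0))
d=np.roll(T,-1,0)-T;print(np.degrees(np.arctan2(d[:,1],d[:,0]))%90)
print('top tip',onz(mt,(184/6+174.6,192/6+154.6),.082))
ms=eyes.camera_model('scene') # tube foot front-bottom
uv=(370/3+150-.3,183/3+90-.3)
for z in(.11,.115,.12,.125):print(z,onz(ms,uv,z).round(4))
```

```text
[[0.4213, 0.1507], [0.4821, 0.1806], [0.5116, 0.1193], [0.4515, 0.0901]] centre [0.46659128 0.13520807]
corners c [0.46533935 0.13291787]
[26.20682438 25.69448974 25.89679485 26.46347912] [0.06773135 0.06805357 0.06682059 0.06768997]
[26.6016162  25.45857527 26.02928629 25.64035479] [0.08576646 0.08744776 0.08547892 0.0865887 ]
yellow [0.4368 0.1201 0.012 ] 205.500126399699
red [0.4506 0.1252 0.042 ] 209.980538837002
tip [0.46617091 0.13398221 0.082     ]
top bolts [0.46689715 0.13663047]
[25.66943679 26.17220064 26.15835938 26.17239658]
top tip [0.46842525 0.13552857 0.082     ]
0.11 [ 0.4863 -0.0698  0.11  ]
0.115 [ 0.4795 -0.0624  0.115 ]
0.12 [ 0.4727 -0.0549  0.12  ]
0.125 [ 0.4659 -0.0475  0.125 ]
```

Run:
```python
from h import *
ms=eyes.camera_model('scene');mw=eyes.camera_model('wrist')
def prj(m,p):
    T=np.array(m['extrinsics']);q=T[:3,:3]@p+T[:3,3];s=q[:2]/q[2];s=s*(1+m['k1']*(s@s));return np.array([m['cx']+m['fx']*s[0],m['cy']+m['fy']*s[1]])
s=status.state();R=np.array(s['orientation']);p=np.array(s['tool_pos']);ax=p+R@[-.002,0,0]
nose=np.array([-.911,.413,0]);side=np.array([.413,.911,0])
for f in(.12,.13,.14,.15):
    o=np.array([ax[0],ax[1],f]);fr=np.array([-.72,.69,0])*.0175
    sc=lambda q:((prj(ms,q)-[150,90]+.3)*3).round(0)
    print(f,'foot',sc(o+fr),'win bot/top',sc(o+nose*.0175+[0,0,.01]),sc(o+nose*.0175+[0,0,.036]),'far cheek top corners',sc(o-nose*.032+[0,0,.126]),'W near cheek top corners',prj(mw,o+nose*.032+side*.018+[0,0,.126]).round(),prj(mw,o+nose*.032-side*.018+[0,0,.126]).round(), 'winbot',prj(mw,o+nose*.0175+[0,0,.01]).round())
```

```text
0.12 foot [365. 208.] win bot/top [372. 197.] [372. 168.] far cheek top corners [350.  42.] W near cheek top corners [312. 248.] [204. 249.] winbot [255. 188.]
0.13 foot [365. 197.] win bot/top [372. 186.] [372. 157.] far cheek top corners [350.  30.] W near cheek top corners [317. 264.] [200. 264.] winbot [255. 192.]
0.14 foot [365. 186.] win bot/top [372. 175.] [373. 146.] far cheek top corners [350.  18.] W near cheek top corners [324. 282.] [194. 282.] winbot [255. 197.]
0.15 foot [365. 175.] win bot/top [372. 164.] [373. 134.] far cheek top corners [350.   6.] W near cheek top corners [333. 305.] [188. 305.] winbot [255. 202.]
```

The rest slid about 20 mm up in the grip during that push, so the foot is now about 63 mm below the TCP. It's still held straight. I'll raise the grip force and carry it over the stub while turning it +50°.

```bash
python3 -m jog '{"offset":[[11,31,0],[23,61,0],[34,92,0],[45,122,0],[56.5,153,0]],"rot":[[0,0,-0.14],[0,0,-0.28],[0,0,-0.42],[0,0,-0.56],[0,0,-0.70]]}' - 100
python3 -m jog '{"offset":[[0,0,0],[0,0,0],[0,0,0],[0,0,0]],"rot":[[0,0,-0.12],[0,0,-0.18],[0,0,-0.18],[0,0,-0.18]]}'
python3 - <<'E'
from h import *
s=status.state();R=np.array(s['orientation']);print(s['t'],s['tool_pos'],R.round(3).tolist(),np.degrees(np.arctan2(R[1,0],R[0,0]))%360,s['joints'])
im=eyes.capture('scene')[100:240,150:290];w=eyes.capture('wrist')
a=np.hstack([cv2.resize(im,(400,400),interpolation=cv2.INTER_CUBIC),cv2.resize(w,(400,300)).copy() if 0 else cv2.copyMakeBorder(cv2.resize(w,(400,300)),0,100,0,0,cv2.BORDER_CONSTANT)])
cv2.imwrite('pics/s3.png',a[:,:,::-1])
E
```

```text
t: 4.25
tool_pos: [0.4639, 0.1354, 0.1998]
orientation: [[-0.961, -0.276, -0.0], [-0.276, 0.961, -0.0], [0.0, -0.0, -1.0]]
contact_force: [0.7, -0.6, -2.6]
finger_gap: 0.0352
finger_force: 98.0
t: 4.65
tool_pos: [0.4641, 0.1341, 0.1999]
orientation: [[-0.9, -0.437, -0.001], [-0.437, 0.9, -0.0], [0.001, 0.0, -1.0]]
contact_force: [0.1, 0.3, -3.2]
finger_gap: 0.035
finger_force: 98.5
4.65 [0.46414353 0.13406385 0.19992646] [[-0.9, -0.437, -0.001], [-0.437, 0.9, -0.0], [0.001, 0.0, -1.0]] 205.8960924244663 [ 1.25160614e+01  1.65305091e+01  1.14800453e+02 -1.68356361e-03
  4.87009387e+01 -1.03378918e+02]
```

View pics/s3.png

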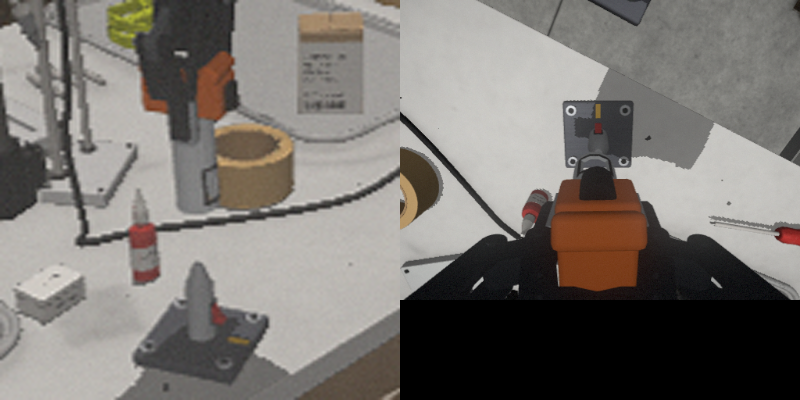

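The left panel shows the tube hanging over the stub, with the window on the button's side. In the wrist panel the yellow line, red button and nose all line up near column 598. I'll descend in steps and watch the force.

```bash
python3 -m jog '{"offset":[[0,0,20],[0,0,40],[0,0,55],[0,0,65],[0,0,65]],"rot":[[0,0,0],[0,0,0],[0,0,0],[0,0,0],[0,0,0]]}'
python3 -m jog '{"offset":[[0,0,3],[0,0,6],[0,0,9],[0,0,12],[0,0,12]],"rot":[[0,0,0],[0,0,0],[0,0,0],[0,0,0],[0,0,0]]}'
```

```text
t: 5.25
tool_pos: [0.4638, 0.1339, 0.1343]
orientation: [[-0.899, -0.438, -0.002], [-0.438, 0.899, -0.0], [0.002, 0.0, -1.0]]
contact_force: [0.2, 0.8, -2.8]
finger_gap: 0.0348
finger_force: 98.5
t: 5.75
tool_pos: [0.4645, 0.1348, 0.1232]
orientation: [[-0.899, -0.438, 0.0], [-0.438, 0.899, 0.001], [-0.001, 0.001, -1.0]]
contact_force: [-0.5, 8.7, -7.5]
finger_gap: 0.0348
finger_force: 98.7
```

```bash
python3 -m jog '{"offset":[[-0.6,1.4,0],[-0.6,1.4,0],[-0.6,1.4,4],[-0.6,1.4,8],[-0.6,1.4,8]],"rot":[[0,0,0],[0,0,0],[0,0,0],[0,0,0],[0,0,0]]}'
python3 -m jog '{"offset":[[0,0,3],[0,0,6],[0,0,9],[0,0,12],[0,0,12]],"rot":[[0,0,0],[0,0,0],[0,0,0],[0,0,0],[0,0,0]]}'
```

```text
t: 6.25
tool_pos: [0.4642, 0.1357, 0.1147]
orientation: [[-0.899, -0.439, -0.0], [-0.439, 0.899, -0.0], [0.0, 0.0, -1.0]]
contact_force: [-0.2, 2.4, -4.4]
finger_gap: 0.0346
finger_force: 99.2
t: 6.75
tool_pos: [0.4641, 0.1357, 0.1029]
orientation: [[-0.899, -0.439, -0.001], [-0.439, 0.899, -0.0], [0.001, 0.0, -1.0]]
contact_force: [0.7, 2.8, -4.6]
finger_gap: 0.0349
finger_force: 99.3
```

```bash
python3 -m jog '{"offset":[[0,0,3],[0,0,6],[0,0,9],[0,0,12],[0,0,12]],"rot":[[0,0,0],[0,0,0],[0,0,0],[0,0,0],[0,0,0]]}'
python3 -m jog '{"offset":[[0,0,3],[0,0,6],[0,0,9],[0,0,11],[0,0,11]],"rot":[[0,0,0],[0,0,0],[0,0,0],[0,0,0],[0,0,0]]}'
```

```text
t: 7.25
tool_pos: [0.464, 0.1356, 0.0908]
orientation: [[-0.899, -0.439, -0.001], [-0.439, 0.899, -0.0], [0.001, 0.0, -1.0]]
contact_force: [-1.2, 3.8, -5.9]
finger_gap: 0.0351
finger_force: 99.0
t: 7.75
tool_pos: [0.4645, 0.1357, 0.08]
orientation: [[-0.899, -0.439, -0.0], [-0.439, 0.899, -0.0], [0.0, -0.0, -1.0]]
contact_force: [0.7, 2.7, -3.5]
finger_gap: 0.0348
finger_force: 99.3
```

```bash
python3 -m jog '{"offset":[[0,0,2],[0,0,4],[0,0,6],[0,0,6]],"rot":[[0,0,0],[0,0,0],[0,0,0],[0,0,0]]}'
python3 - <<'E'
from h import *
im=eyes.capture('scene')[100:240,150:290];w=eyes.capture('wrist')
a=np.hstack([cv2.resize(im,(400,400),interpolation=cv2.INTER_CUBIC),cv2.resize(w[80:300,140:360],(400,400))])
cv2.imwrite('pics/s4.png',a[:,:,::-1])
E
```

```text
t: 8.15
tool_pos: [0.465, 0.1358, 0.0751]
orientation: [[-0.899, -0.439, 0.001], [-0.439, 0.899, 0.0], [-0.001, -0.0, -1.0]]
contact_force: [-4.3, -0.1, 19.0]
finger_gap: 0.0347
finger_force: 101.5
```

View pics/s4.png

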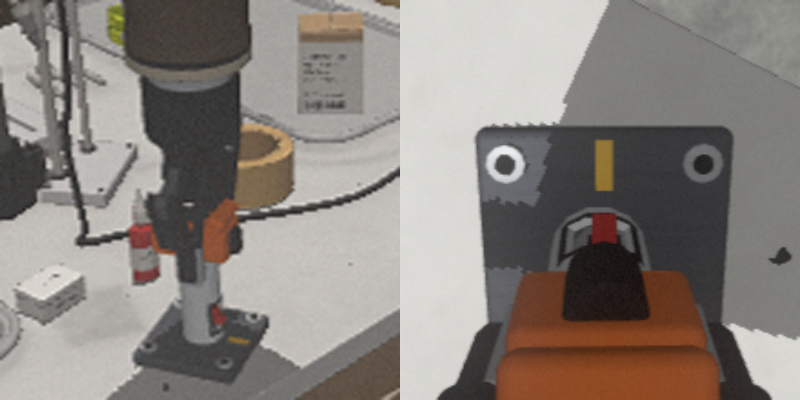

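Home contact came at the predicted TCP height (0.075). The red button stands out through the window at about (603,228) in the right panel. I'll press slightly to confirm it's seated, then release and retreat.

```bash
python3 -m jog '{"offset":[[0,0,1],[0,0,1],[0,0,1]],"rot":[[0,0,0],[0,0,0],[0,0,0]]}'
python3 -m jog '{"offset":[[0,0,-1],[0,0,-1],[0,0,-1],[0,0,-1],[0,0,-1]],"rot":[[0,0,0],[0,0,0],[0,0,0],[0,0,0],[0,0,0]]}' 1 20
python3 -m jog '{"offset":[[0,0,0],[0,0,-20],[0,0,-50],[0,0,-90],[0,0,-130]],"rot":[[0,0,0],[0,0,0],[0,0,0],[0,0,0],[0,0,0]]}'
python3 -m jog '{"offset":[[40,0,0],[40,0,0],[40,0,0]],"rot":[[0,0,0],[0,0,0],[0,0,0]]}'
python3 - <<'E'
from h import *
im=eyes.capture('scene')[100:240,150:290];w=eyes.capture('wrist')
a=np.hstack([cv2.resize(im,(400,400),interpolation=cv2.INTER_CUBIC),cv2.copyMakeBorder(cv2.resize(w,(400,300)),0,100,0,0,cv2.BORDER_CONSTANT)])
cv2.imwrite('pics/s5.png',a[:,:,::-1])
E
```

```text
t: 8.55
tool_pos: [0.4653, 0.1358, 0.0749]
orientation: [[-0.899, -0.439, 0.002], [-0.439, 0.899, 0.0], [-0.002, -0.001, -1.0]]
contact_force: [-7.3, -0.6, 41.2]
finger_gap: 0.0349
finger_force: 103.4
t: 9.05
tool_pos: [0.4643, 0.1357, 0.0741]
orientation: [[-0.899, -0.439, -0.0], [-0.439, 0.899, -0.0], [0.0, 0.0, -1.0]]
contact_force: [-0.3, 0.1, -0.0]
finger_gap: 0.0853
finger_force: 0.0
t: 9.55
tool_pos: [0.4638, 0.1356, 0.2054]
orientation: [[-0.899, -0.439, -0.001], [-0.439, 0.899, -0.0], [0.001, 0.0, -1.0]]
contact_force: [0.1, 0.2, 0.3]
finger_gap: 0.0855
finger_force: 0.0
t: 9.85
tool_pos: [0.428, 0.118, 0.2045]
orientation: [[-0.899, -0.438, 0.0], [-0.438, 0.899, 0.0], [-0.0, -0.0, -1.0]]
contact_force: [0.4, 0.5, -0.1]
finger_gap: 0.0855
finger_force: 0.0
```

View pics/s5.png

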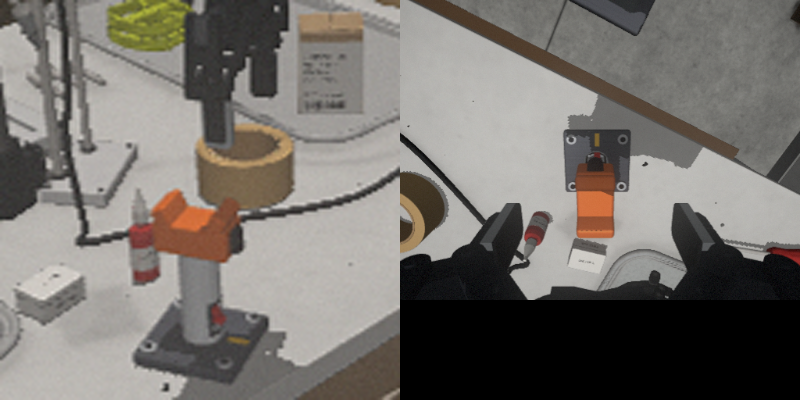

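The rest stands upright on the plate, with the red button showing through the window at about (215,315) in the left panel, on the yellow line's side. The gripper is clear, so I'll hand the job in.

```bash
python3 -c "
from bench import ticket
print(ticket.close_job())"
```

```text
the job is handed in; nothing more can be done
None
```

The orange vee rest is fully home on the stand with the button out through its window, released, and the job is handed in at about 10 s. The blue rest was left alone; a mistyped row early on pressed the rest down and slid it about 20 mm in the grip (force in that moment not recorded), with no visible harm.

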